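# Clamp a filter holder and lift it out of the vacuum manifold

### The arm

A 7-joint arm with a two-finger parallel gripper is mounted at the origin on a cart in front of the work surface, level with it; the furniture and walls round the work are solid. World frame = base frame: x ahead of the robot, y to its left, z up, the work surface at z = 0. Lengths are in mm, angles in rad, forces in N, time in s.
With the tool pointing down it reaches from about 400 to 850 mm from the base axis. Payload 4.4 kg.
Tool frame: the origin (TCP) lies on the centre line of the jaws, within the pads' length; the fingertips stand 19 mm ahead of it and the grasp point (between the pads) is the TCP (ctrl.finger_overhang is the distance from the TCP to the fingertips, in mm); z points along the fingers, y is the line along which they close (so a half turn about z gives the same grasp; the last joint's range is limited). The gripper opens to 94 mm and grips with 3 to 60 N. Pads are 16 mm wide; open, the fingers measure 119 mm over their backs; the gripper's body (75 mm by 177 mm) begins 78 mm behind the grasp point.
Start: joints at [-1.395, 0.628, 0.038, 1.517, -0.027, 0.996, -0.02], TCP at [155.617, 631.111, 224.478] pointing down, gripper open.
Joint ranges: [-3.06, 3.06], [-0.37, 2.12], [-1.25, 1.32], [0.18, 2.47], [-1.1, 4.24], [0.23, 1.98], [-2.94, 2.94]. Speed limits (rad/s): [2.57, 2.57, 3.14, 3.14, 3.14, 3.14, 3.14].

### API

Orientations are given as [roll, pitch, yaw] about the fixed x, y, z axes, in that order (R = Rz(yaw) Ry(pitch) Rx(roll)).
In Python, from bench import monitor, cams, ticket, ctrl gives the robot as it stands. The module is installed in compiled form; this text tells all that it offers.
- The arm moves only by the tool arm_command, never from a script. Its argument "increments" is a list of rows, each an object with "translation": the shift along the tool's x, y, z in m, a list of three; "rot": the turn, a rotation vector about the tool's x, y, z in rad, a list of three. A call has 1 to 10 rows; each row shifts and turns the commanded pose from where the row before left it, along the tool's axes as they then stand; what a row does not reach is not made up. A row lasts 1/10 s, in which the tool goes at most 50 mm and 8.59 degrees, less where a joint would pass 70% of its speed; a pose out of reach is approached as far as the arm can. A call with a gripper value outside its range is refused whole. "claw" is the opening, from 0 (shut) to 1 (fully open), set as the call begins (left out, the last holds). The fingers move at their own pace and stop on an object; "force" is the grip in N (left out, the last holds). Time passes only in rows, so rows that do not move let the fingers close. It gives the time, the measured TCP pose, the force, the opening and the grip force at its end, in the units of the state.
- monitor.get_state(): the state, without advancing time (a new reading comes with each control period).
- cams.capture(name): name is "scene" or "top" or "wrist"; returns the picture (420x560x3 uint8, red, green, blue); there is no depth.
- cams.camera_info(name): a dict with "vfov" (degrees; the focal length in pixels is half the picture's height over the tangent of half this angle, whatever the lens; pixels are square), "cx", "cy" (the principal point, pixels), "rvec" (rotation vector, rad) and "tvec" (3), from world to camera coordinates, as OpenCV has them. Camera axes: x right, y down, z forward; pixel columns grow to the right and rows downward; lengths in mm; the calibration is good to about 2 mm. A picture is of the moment at which its call begins: read the wrist's pose just before it. camera_info takes no time and is no camera call; for the wrist camera it gives the pose at the moment of the call.
- ticket.job_done(): hands the job in; it is judged then, once.
The state is a dict: "time": time; "joints": joint angles; "dq": joint speeds; "joint_efforts": joint torques, N m; "position": TCP position; "tcp_rot": TCP orientation; "ft_force": force on the tool from outside, world axes, zero at the start; "moment": the same for the moment, N m; "width": finger opening in mm; "finger_force": force on a finger pad.
Only numpy, scipy, OpenCV 4.12 (cv2) and the standard library are available. Lean on these libraries where they do the work, as an engineer would, in place of code of your own. Each camera call takes 0.05 s, during which the arm holds its last target. There are 200 camera calls.

### The job

Filtration is over: the steel filter funnel is only standing loosely on its base, and the two must come out of the vacuum manifold together without parting, so that the membrane between them stays put. Squeeze the spring clamp by its two tabs, bring its open jaws from the side round the pair of touching flanges and let it close on both; then let go of the clamp, take the funnel by its barrel and lift the whole holder straight up out of its port until its outlet is about 6 cm above the rims of the ports. Finish while still holding it there by the barrel, upright and still, with the base hanging from the clamp alone; leave the petri dish, the forceps and the rubber stopper where they are.

Things in the scene. Friction and masses are not known exactly. Their poses are not given: they have to be found in the camera images.
- manifold: Fixed steel vacuum manifold: tube 236 mm long along its y on two feet, three upright round ports 38 mm across (bore 25) at y = -85, 0, +85 mm, rims 75 mm above the worktop. Origin on the worktop under the middle port. Stopcocks stick out 40 mm to -x, up to 68 mm high; a hose barb to y = -146 mm. The holder may stand in any of the ports.
- filter_base: Round steel base, 0.12-0.19 kg; origin at the bottom of its outlet, z up. Outlet tube 8 mm across, then from 12 mm up a rubber bung 22 across, slack in the port's bore; from 30 to 36 a rubber rim 30 across that rests on the port's rim (origin then 45 mm above the worktop); neck 16 across to 46; cone to 32 across at 54.5; then the flange, flat top at 61 mm.
- flange_joint (a point): Point on the base's axis where the two flanges meet, 61 mm above the base's origin (106 mm above the worktop at the start): the clamp's groove belongs at this height with its ring centred here. Each flange is 46 mm across, its edge 2.5 mm thick, bevelled to 6.5 mm thick at 32 mm across. A disc 25 across, 2 high on the base keeps the funnel central.
- funnel_top: Steel filter funnel, an open tube, 0.11-0.18 kg, standing loose on the base. Origin on its axis at the flat underside of its flange, z up. The flange is 6.5 mm high; above it a plain barrel 32 mm across with a low bead at the top, 60 mm above the origin.
- clamp: Aluminium sprung clamp of two mirrored halves on an upright pin, 65 g, 115 mm long, 20 mm thick, lying flat, shut. Origin under the centre of the ring its jaws form; x out of the mouth, from tabs to jaws; z up. Turns with the +y half. Ring 55 mm across outside, 35 inside the lips, open at +x; pin at x = -36 mm. Listed as seen when shut.
- clamp_ring (a point): Centre of the clamp's ring in the middle plane of its inner V groove, 10 mm above the clamp's underside. The groove is 12 mm high at the lips and matches the bevels of both flanges together, so that the jaws centre themselves as they shut. With the tabs fully pinched the mouth is 57 mm wide in the groove and 46 mm between the lips.
- clamp_tabs (a point): Point midway between the two thumb tabs, 72 mm behind the ring's centre, 10 mm above the underside: pinch here. Tabs are upright plates 3 mm thick, 20 mm high, 56 to 88 mm behind the ring, flared when shut: 38 mm over all here, 47 at the ends; fully pinched they are parallel, 21 mm over all. Pinched here, the ring's centre stays about 73 mm ahead.
- clamp_jaw (a joint): Opening between the clamp's halves, rad (each half turns by half of it): 0 = shut on nothing, 0.56 = stop, tabs parallel. About 0.04 to 0.09 when shut on the two flanges. A spring shuts it: pinching the tabs takes about 3 N to start and 7 N to reach the stop; 15 to 20 N holds it firmly.
- port_plug_1: Fixed black rubber plug, 30 mm across, in one of the other ports; origin at the bottom of its bung; stands 14 mm above the port's rim.
- port_plug_2: Fixed black rubber plug in the remaining port, like the first.
- petri: Flat petri dish with lid, 58 mm across, 15 mm high; origin at the centre of its underside.
- forceps: Steel forceps 125 x 15 x 9 mm lying along their x axis; origin at the middle of the underside.
- stopper: Brown tapered rubber stopper, 32 mm across, 25 mm high; origin at the centre of its underside.

How it is judged:
By the outcome, as a careful person would: the job done as asked, in the order asked, and still so for the second after the job is handed in, while the arm keeps its last pose, push and grip.
It also fails if it takes over 64 s, if anything falls off the work surface, if the arm or the gripper's body presses on something with over 40 N, if the wrist force passes 120 N, or if a joint passes its speed limit or range.

## Working session

There is one attempt and no reset: what is moved stays moved. The work goes in short steps, Python scripts to look and compute and a tool call to move; the robot and the scene stay as the last step left them, time stands still between calls to the robot, and variables do not carry over. Pictures are saved under pics/ and viewed, at most 10 in all, crops included, and the job is handed in when it is done.

Besides the shell and the picture viewer there is one more tool, called after "Call:" by a JSON object that holds its "name" and its "arguments". arm_command: Moves the arm, as the interface text tells. Its arguments: {"type":"object","properties":{"increments":{"type":"array"},"claw":{"type":"number"},"force":{"type":"number"}},"required":["increments"]}

```bash
mkdir -p pics; cat > h.py <<'E'
import numpy as np, cv2
from bench import monitor, cams, ticket, ctrl
from scipy.spatial.transform import Rotation as R
def info(n):
    i=cams.camera_info(n); f=210/np.tan(np.radians(i['vfov'])/2)
    return f,i['cx'],i['cy'],cv2.Rodrigues(np.array(i['rvec'],float))[0],np.array(i['tvec'],float).ravel(),i
def ray(c,u,v):
    f,cx,cy,Rm,t,_=c
    d=Rm.T@np.array([(u-cx)/f,(v-cy)/f,1]); return -Rm.T@t,d
def onz(c,u,v,z):
    o,d=ray(c,u,v); return o+d*(z-o[2])/d[2]
def proj(c,p):
    f,cx,cy,Rm,t,_=c
    q=Rm@np.asarray(p,float)+t; return np.array([cx+f*q[0]/q[2],cy+f*q[1]/q[2]])
def snap(n,fn):
    c=info(n); im=cams.capture(n); cv2.imwrite('pics/'+fn,im[:,:,::-1]); return c,im
E
python3 - <<'E'
from h import *
for n in ('scene','top'):
    c,im=snap(n,n+'0.png'); print(n,c[5],-c[3].T@c[4])
a=cv2.imread('pics/scene0.png');b=cv2.imread('pics/top0.png')
print(monitor.get_state())
E
```

```text
scene {'vfov': 55.556033071914, 'cx': 277.35777758220473, 'cy': 210.0388254244354, 'rvec': array([ 1.98831679, -1.01151968,  0.54112761]), 'tvec': array([-435.61068161,  250.78990947,  666.95332097])} [ -76.87794407 -585.39458684  590.66228625]
top {'vfov': 57.263008760464686, 'cx': 271.8536012764617, 'cy': 201.98838470439532, 'rvec': array([ 2.2234209 , -2.21057882,  0.05512466]), 'tvec': array([-177.67673926,  499.4465906 ,  934.68495943])} [ 473.09327976 -155.26050439  952.22309274]
{'time': 0.1, 'joints': array([-1.39479265,  0.62923567,  0.03843266,  1.51819276, -0.02702136,
        0.99629708, -0.02000275]), 'dq': array([-1.62067152e-05, -3.80297296e-04,  1.61565973e-03, -3.59905946e-03,
       -1.62478502e-03, -1.67904648e-03, -2.30719341e-05]), 'joint_efforts': array([ 3.63659958e-03, -5.50792587e+01,  1.14804916e+00, -1.87114978e+01,
       -5.20545524e-02,  1.91662030e-02,  4.32319405e-05]), 'position': array([155.47426117, 630.58947106, 223.68152289]), 'tcp_rot': array([-3.13997686e+00, -1.15800547e-05,  2.89978609e+00]), 'ft_force': array([ 0.52631066,  0.06382468, -0.08492454]), 'moment': array([-0.00901439, -0.02207199,  0.00816331]), 'finger_force': 0.0, 'width': 93.87805949189959}
```

View pics/top0.png

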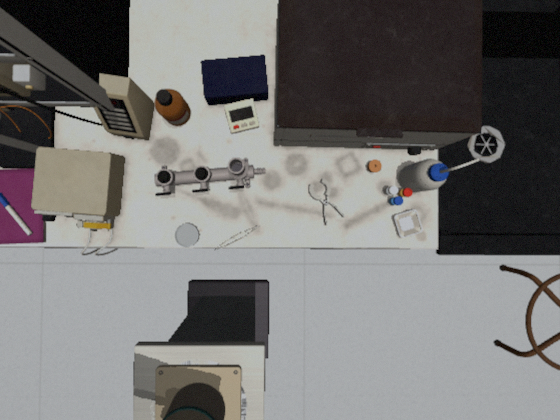

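View pics/scene0.png

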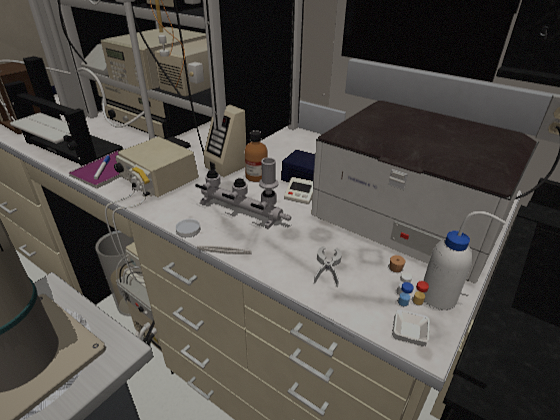

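The top view shows the manifold running from (160,180) to (265,170), with the holder in its right-hand (-y) port near (237,167). The clamp is at (320,200) with its tabs toward the robot, the petri dish at (187,235), the forceps at (238,237) and the stopper at (374,166). The scene view agrees: funnel at (268,172), clamp at (328,262). I'll enlarge the area to get pixel positions.

```bash
python3 - <<'E'
from h import *
b=cv2.imread('pics/top0.png')[145:245,150:350]
a=cv2.imread('pics/scene0.png')[150:290,190:350]
o=np.zeros((600,800,3),np.uint8)
b=cv2.resize(b,(560,280),interpolation=cv2.INTER_CUBIC); o[:280,:560]=b
a=cv2.resize(a,(366,320),interpolation=cv2.INTER_CUBIC); o[280:,:366]=a
t=cv2.imread('pics/top0.png')[175:228,300:350]; o[280:,410:710]=cv2.resize(t,(300,318),interpolation=cv2.INTER_CUBIC).__getitem__(slice(0,320)) if 0 else cv2.resize(t,(300,320),interpolation=cv2.INTER_CUBIC)
cv2.imwrite('pics/crop0.png',o)
c=info('top')
for n,u,v,z in [('holder top',237,166,166),('ring',318,190,20),('tabL',325,222,20),('tabR',342,216,20),('petri',187,235,15),('fc',238,237,9),('stopper',374,166,25),('plugL',164,179,89),('plugM',202,174,89)]: print(n,onz(c,u,v,z).round())
E
```

```text
holder top [ 569. -100.  166.]
ring [ 530. -287.   20.]
tabL [ 452. -304.   20.]
tabR [ 467. -345.   20.]
petri [419.  30.  15.]
fc [414. -93.   9.]
stopper [ 589. -422.   25.]
plugL [548.  68.  89.]
plugM [560. -16.  89.]
```

View pics/crop0.png

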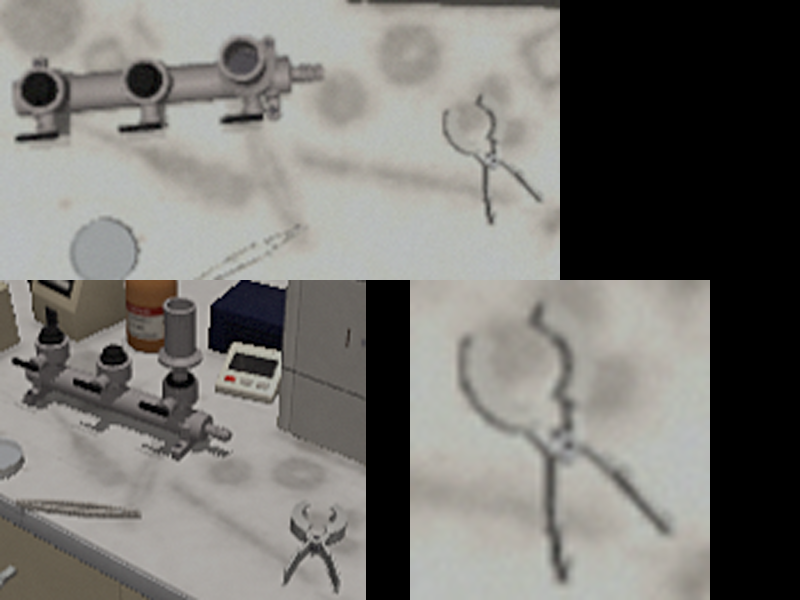

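The crop gives the clamp pixels: pin at about (325.8,202.3), tab ends at (325.5,224.3) and (343,216.4), jaw tips at (309.2,184.9) and (321.7,179.6). Next I'll compute its pose and a planned path.

```bash
cat >> h.py <<'E'
def tool(dp):
    s=monitor.get_state(); Rm=R.from_euler('xyz',s['tcp_rot'])
    return Rm.inv().apply(dp)
E
python3 - <<'E'
from h import *
c=info('top'); g=lambda u,v,z=20:onz(c,u,v,z)[:2]
pin=g(325.8,202.3);tl=g(325.5,224.3);tr=g(343,216.4);jl=g(309.2,184.9);jr=g(321.7,179.6)
tm=(tl+tr)/2; jm=(jl+jr)/2
print(pin,tl,tr,'span',np.linalg.norm(tl-tr),'tm',tm,'jm',jm)
d=jm-tm; print('len',np.linalg.norm(d),'yaw',np.arctan2(d[1],d[0]))
d/=np.linalg.norm(d); print('ring',pin+36*d,'tabs',pin-36*d)
s=info('scene')
print('edge top',[g(u,247,0) for u in (60,200,430)], 'post',onz(s,150,140,0),onz(s,150,140,100))
print('tool',[tool(np.array(v)).round(4) for v in ([380-155,200-631,60],[60,-520,0])])
E
```

```text
[ 500.19165335 -305.78636229] [ 446.74945328 -305.13191326] [ 466.14489905 -347.79275547] span 46.86289336699631 tm [ 456.44717617 -326.46233437] jm [ 548.87066005 -280.45011518]
len 103.24352128326379 yaw 0.4619190873511154
ring [ 532.41881277 -289.7423542 ] tabs [ 467.96449393 -321.83037038]
edge top [array([387.67310041, 341.61028665]), array([388.91922642,   1.15669252]), array([ 391.00773365, -569.44354665])] post [697.93059891 507.86266901   0.        ] [566.75436487 322.77259617 100.        ]
tool [array([-321.6593, -364.6796,  -59.4146]), array([-182.7721, -490.5036,    0.7904])]
```

Call:
{"name": "arm_command", "arguments": {"increments": [{"translation":[-0.032,-0.036,-0.006],"rot":[0,0,0]},{"translation":[-0.032,-0.036,-0.006],"rot":[0,0,0]},{"translation":[-0.032,-0.036,-0.006],"rot":[0,0,0]},{"translation":[-0.032,-0.036,-0.006],"rot":[0,0,0]},{"translation":[-0.032,-0.036,-0.006],"rot":[0,0,0]},{"translation":[-0.032,-0.036,-0.006],"rot":[0,0,0]},{"translation":[-0.032,-0.036,-0.006],"rot":[0,0,0]},{"translation":[-0.032,-0.036,-0.006],"rot":[0,0,0]},{"translation":[-0.032,-0.036,-0.006],"rot":[0,0,0]},{"translation":[-0.032,-0.036,-0.006],"rot":[0,0,0]}]}}

```text
time: 1.1
position: [380.5, 203.0, 284.7]
tcp_rot: [3.142, -0.0, 2.9]
ft_force: [0.7, 0.8, 0.4]
width: 94.3
finger_force: 0.0
```

Call:
{"name": "arm_command", "arguments": {"increments": [{"translation":[-0.0165,-0.0465,0],"rot":[0,0,0]},{"translation":[-0.0165,-0.0465,0],"rot":[0,0,0]},{"translation":[-0.0165,-0.0465,0],"rot":[0,0,0]},{"translation":[-0.0165,-0.0465,0],"rot":[0,0,0]},{"translation":[-0.0165,-0.0465,0],"rot":[0,0,0]},{"translation":[-0.0165,-0.0465,0],"rot":[0,0,0]},{"translation":[-0.0165,-0.0465,0],"rot":[0,0,0]},{"translation":[-0.0165,-0.0465,0],"rot":[0,0,0]},{"translation":[-0.0165,-0.0465,0],"rot":[0,0,0]},{"translation":[-0.0165,-0.0465,0],"rot":[0,0,0]}]}}

```text
time: 2.1
position: [428.7, -287.8, 284.2]
tcp_rot: [3.141, -0.0, 2.9]
ft_force: [1.0, 1.0, 0.2]
width: 94.1
finger_force: 0.0
```

Call:
{"name": "arm_command", "arguments": {"increments": [{"translation":[0,0,0],"rot":[0,0,0.145]},{"translation":[0,0,0],"rot":[0,0,0.145]},{"translation":[0,0,0],"rot":[0,0,0.145]},{"translation":[0,0,0],"rot":[0,0,0.145]},{"translation":[0,0,0],"rot":[0,0,0.145]},{"translation":[0,0,0],"rot":[0,0,0.145]},{"translation":[0,0,0],"rot":[0,0,0.145]},{"translation":[0,0,0],"rot":[0,0,0.145]},{"translation":[0,0,0],"rot":[0,0,0.145]},{"translation":[0,0,0],"rot":[0,0,0.145]}]}}

```text
time: 3.1
position: [428.8, -285.7, 284.2]
tcp_rot: [-3.141, -0.0, 1.444]
ft_force: [0.3, -0.0, 0.0]
width: 94.1
finger_force: 0.0
```

Call:
{"name": "arm_command", "arguments": {"increments": [{"translation":[0,0,0],"rot":[0,0,0.14]},{"translation":[0,0,0],"rot":[0,0,0.14]},{"translation":[0,0,0],"rot":[0,0,0.14]},{"translation":[0,0,0],"rot":[0,0,0.14]},{"translation":[0,0,0],"rot":[0,0,0.14]},{"translation":[0,0,0],"rot":[0,0,0.14]},{"translation":[0,0,0],"rot":[0,0,0.14]},{"translation":[0,0,0.05],"rot":[0,0,0]}]}}

```text
time: 3.9
position: [432.0, -289.2, 237.8]
tcp_rot: [3.132, -0.004, 0.468]
ft_force: [0.9, 0.8, -0.8]
width: 94.2
finger_force: 0.0
```

```bash
python3 - <<'E'
from h import *
c,im=snap('wrist','w1.png'); s=monitor.get_state(); print(s['position'],s['tcp_rot'],s['joints'].round(2))
print('cam',-c[3].T@c[4]); 
for n,p in dict(ring=(532,-290,20),tabs=(468,-322,20),pin=(500,-306,20)).items(): print(n,proj(c,p))
E
```

```text
[ 427.26316748 -283.41750324  228.3433605 ] [-3.13592126  0.00389728  0.47058136] [-0.09  0.62  1.    1.9  -0.62  0.98  0.09]
cam [ 501.10064956 -251.44767378  397.86159814]
ring [317.28639359 116.55777079]
tabs [315.21400738 176.34634981]
pin [316.22308621 147.23431018]
```

View pics/w1.png

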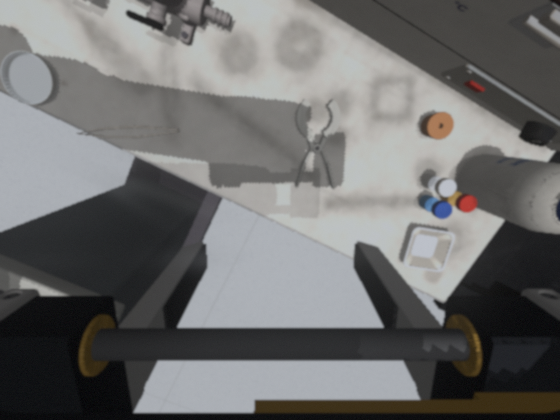

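The wrist view shows the clamp with its pin at (315,147), tab ends at (297,187) and (331,187), and jaw tips at (305,103) and (329,100). The predicted points match to about 1 px, so I'll go above the tabs.

Call:
{"name": "arm_command", "arguments": {"increments": [{"translation":[0.006,0.018,0.03],"rot":[0,0,0]},{"translation":[0.006,0.018,0.04],"rot":[0,0,0]},{"translation":[0.007,0.017,0.04],"rot":[0,0,0]},{"translation":[0,0,0.04],"rot":[0,0,0.005]},{"translation":[0,0,0],"rot":[0,0,0]},{"translation":[0,0,0],"rot":[0,0,0]},{"translation":[0,0,0],"rot":[0,0,0]}], "claw": 0.75}}

```text
time: 4.65
position: [470.5, -325.5, 86.7]
tcp_rot: [3.139, -0.001, 0.465]
ft_force: [0.9, -0.2, -0.9]
width: 70.6
finger_force: 0.0
```

```bash
python3 - <<'E'
from h import *
s=monitor.get_state(); print(s['position'],s['tcp_rot'],s['joints'].round(2),s['width'])
c,im=snap('wrist','w2.png')
for n,p in dict(ring=(532,-290,20),tabs=(468,-322,20),pin=(500,-306,20)).items(): print(n,proj(c,p))
E
```

```text
[ 470.54203384 -325.5256416    86.70234858] [ 3.13912375e+00 -1.19074001e-03  4.64828393e-01] [ 0.09  0.85  0.78  1.87 -0.85  0.79  0.24] 70.6170162974973
ring [275.05807238 136.4324622 ]
tabs [275.44565886 229.7605869 ]
pin [275.26013791 185.08843525]
```

View pics/w2.png

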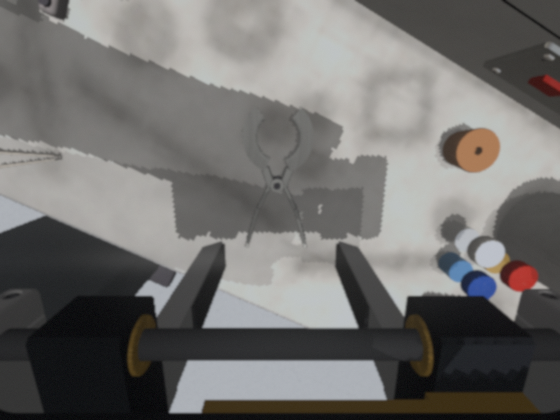

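The tabs, with ends at (248,244) and (304,242), sit between the fingers, about 3.5 mm to the left of centre. I'll correct that and go down.

Call:
{"name": "arm_command", "arguments": {"increments": [{"translation":[-0.0005,-0.0035,0.02],"rot":[0,0,0]},{"translation":[0,0,0.025],"rot":[0,0,0.003]},{"translation":[0,0,0.012],"rot":[0,0,0]},{"translation":[0,0,0],"rot":[0,0,0]},{"translation":[0,0,0],"rot":[0,0,0]}]}}

```text
time: 5.2
position: [468.4, -322.4, 28.6]
tcp_rot: [3.14, -0.001, 0.462]
ft_force: [0.0, -0.1, 0.2]
width: 70.6
finger_force: 0.0
```

Call:
{"name": "arm_command", "arguments": {"increments": [{"translation":[0,0,0.0075],"rot":[0,0,0]},{"translation":[0,0,0],"rot":[0,0,0]},{"translation":[0,0,0],"rot":[0,0,0]}]}}

```text
time: 5.5
position: [467.9, -321.9, 20.2]
tcp_rot: [3.141, -0.0, 0.462]
ft_force: [-0.8, -0.0, -0.4]
width: 70.7
finger_force: 0.0
```

Call:
{"name": "arm_command", "arguments": {"increments": [{"translation":[0,0,0],"rot":[0,0,0]},{"translation":[0,0,0],"rot":[0,0,0]},{"translation":[0,0,0],"rot":[0,0,0]},{"translation":[0,0,0],"rot":[0,0,0]},{"translation":[0,0,0],"rot":[0,0,0]},{"translation":[0,0,0],"rot":[0,0,0]},{"translation":[0,0,0],"rot":[0,0,0]},{"translation":[0,0,0],"rot":[0,0,0]},{"translation":[0,0,0],"rot":[0,0,0]},{"translation":[0,0,0],"rot":[0,0,0]}], "claw": 0, "force": 18}}

```text
time: 6.5
position: [467.9, -321.8, 20.0]
tcp_rot: [3.142, -0.0, 0.462]
ft_force: [-0.5, -0.4, 1.2]
width: 21.1
finger_force: 17.5
```

The tabs are fully pinched (21.1 mm at 17.5 N). I'll lift and move to the approach point.

Call:
{"name": "arm_command", "arguments": {"increments": [{"translation":[0,0,-0.01],"rot":[0,0,0]},{"translation":[0,0,-0.025],"rot":[0,0,0]},{"translation":[0,0,-0.03],"rot":[0,0,0]},{"translation":[0,0,-0.03],"rot":[0,0,0]},{"translation":[0.007,-0.025,0],"rot":[0,0,0]},{"translation":[0.009,-0.032,0],"rot":[0,0,0]},{"translation":[0.01,-0.035,0],"rot":[0,0,0]},{"translation":[0.01,-0.035,0],"rot":[0,0,0]},{"translation":[0.007,-0.026,0],"rot":[0,0,0]},{"translation":[0,0,0],"rot":[0,0,0]}]}}

```text
time: 7.5
position: [437.1, -161.0, 114.9]
tcp_rot: [-3.137, -0.0, 0.466]
ft_force: [0.9, -0.6, -1.4]
width: 20.2
finger_force: 17.6
```

Call:
{"name": "arm_command", "arguments": {"increments": [{"translation":[0,0,0],"rot":[0,0,0]},{"translation":[0,0,0],"rot":[0,0,0]}]}}

```text
time: 7.7
position: [438.8, -167.1, 115.5]
tcp_rot: [3.14, -0.0, 0.461]
ft_force: [0.6, -0.4, -0.1]
width: 21.0
finger_force: 17.6
```

```bash
python3 - <<'E'
from h import *
s=monitor.get_state(); print(s['position'],s['tcp_rot'],s['joints'].round(2),s['width'],s['finger_force'])
c,im=snap('wrist','w3.png')
p=s['position']; d=R.from_euler('xyz',s['tcp_rot']).apply([1,0,0]); print('cam',-c[3].T@c[4])
for n,q in dict(ring=p+73*d+[0,0,0],ftop=(571,-100,166),joint=(571,-100,106)).items(): print(n,q,proj(c,q))
E
```

```text
[ 438.75392777 -167.07006901  115.47354581] [ 3.13968019e+00 -4.48684869e-04  4.60808397e-01] [-0.23  0.71  0.84  2.13 -0.87  0.69  0.1 ] 20.97318721281375 17.616984844207764
cam [ 509.2025412  -130.70945984  275.26849309]
ring [ 504.13953342 -134.60899231  115.5062998 ] [281.69678607 137.01552426]
ftop (571, -100, 166) [ 278.74556275 -129.16802586]
joint (571, -100, 106) [278.94697371 -27.47233563]
```

View pics/w3.png

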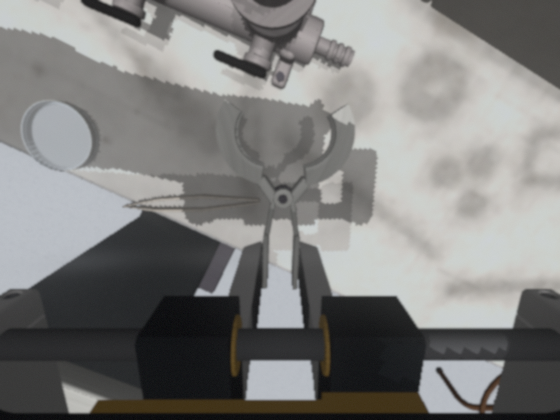

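The clamp hangs level and open, pin at (284,198) and jaws spanning (218..353,150). The holder is cut off at the top edge, at about (272,10). I'll raise the arm for a clear look at the holder and clamp together.

Call:
{"name": "arm_command", "arguments": {"increments": [{"translation":[0,0,-0.03],"rot":[0,0,0]},{"translation":[0,0,-0.035],"rot":[0,0,0]},{"translation":[0,0,-0.035],"rot":[0,0,0]},{"translation":[0,0,0],"rot":[0,0,0]},{"translation":[0,0,0],"rot":[0,0,0]},{"translation":[0,0,0],"rot":[0,0,0]}]}}

```text
time: 8.35
position: [437.6, -165.6, 214.0]
tcp_rot: [-3.14, 0.001, 0.461]
ft_force: [-0.5, 0.1, -1.7]
width: 20.8
finger_force: 17.6
```

```bash
python3 - <<'E'
from h import *
s=monitor.get_state(); print(s['position'],s['tcp_rot'],s['width'],s['finger_force'])
c,im=snap('wrist','w4.png'); np.savez('w4.npz',f=c[0],cx=c[1],cy=c[2],R=c[3],t=c[4])
p=s['position']; d=R.from_euler('xyz',s['tcp_rot']).apply([1,0,0]); print('cam',-c[3].T@c[4],c[0])
for n,q in dict(pin=p+37*d+[0,0,0],ring=p+73*d,ftop=(571,-100,166),joint=(571,-100,106),port=(571,-100,75),plugM=(560,-16,89)).items(): print(n,q,proj(c,q))
E
```

```text
[ 437.55519768 -165.58798678  214.02181399] [-3.14025035e+00  1.15352116e-03  4.61045205e-01] 20.81863311815819 17.616772055625916
cam [ 508.46071963 -129.56330881  373.68747312] 303.8862101245724
pin [ 470.69193131 -149.12727408  213.97913372] [281.63616724 205.11480565]
ring [ 502.93307755 -133.11144551  213.93760696] [281.67341285 137.01722331]
ftop (571, -100, 166) [282.44166457   2.51650134]
joint (571, -100, 106) [281.91298093  31.86807648]
port (571, -100, 75) [281.72899304  42.08275681]
plugM (560, -16, 89) [1.83218923e+02 2.11453905e-03]
```

View pics/w4.png

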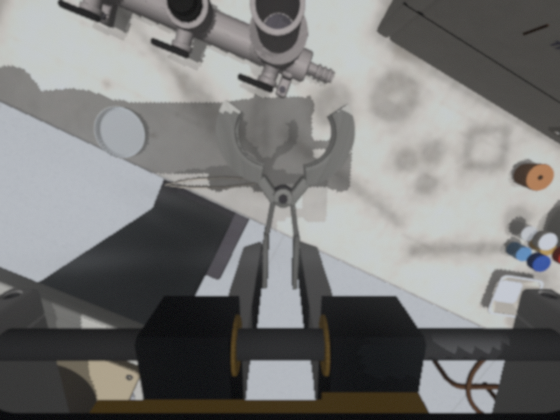

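In this view the funnel is at about (278,20), with its flange bottom near row 62 and the clamp pin at (284,198). I'll measure the funnel edges numerically.

```bash
python3 - <<'E'
import cv2,numpy as np
g=cv2.cvtColor(cv2.imread('pics/w4.png'),cv2.COLOR_BGR2GRAY)
print('col278',list(enumerate(g[0:90:2,276:281].mean(1).astype(int)*1))[:0],[(2*i,int(v)) for i,v in enumerate(g[0:90:2,276:281].mean(1))])
for r in (4,10,16,24,32,40,48,54,58): print(r,240,g[r,240:320:2].tolist())
E
```

```text
col278 [] [(0, 53), (2, 54), (4, 53), (6, 54), (8, 54), (10, 55), (12, 79), (14, 86), (16, 80), (18, 82), (20, 82), (22, 83), (24, 84), (26, 85), (28, 111), (30, 157), (32, 162), (34, 136), (36, 71), (38, 55), (40, 56), (42, 57), (44, 56), (46, 57), (48, 57), (50, 57), (52, 73), (54, 117), (56, 131), (58, 133), (60, 134), (62, 131), (64, 96), (66, 62), (68, 68), (70, 83), (72, 89), (74, 121), (76, 138), (78, 148), (80, 152), (82, 146), (84, 132), (86, 114), (88, 115)]
4 240 [200, 198, 197, 197, 191, 157, 151, 135, 71, 52, 54, 53, 53, 54, 53, 54, 54, 54, 54, 53, 53, 55, 53, 53, 54, 52, 52, 52, 50, 60, 125, 156, 160, 193, 200, 200, 199, 199, 200, 200]
10 240 [197, 198, 198, 199, 196, 175, 156, 151, 98, 56, 52, 53, 54, 55, 54, 53, 54, 55, 54, 56, 54, 56, 54, 54, 53, 53, 53, 53, 52, 88, 147, 157, 168, 195, 199, 199, 200, 199, 199, 199]
16 240 [199, 199, 199, 199, 198, 192, 159, 153, 151, 106, 58, 53, 55, 67, 87, 106, 93, 83, 83, 80, 77, 79, 82, 95, 89, 61, 54, 55, 99, 152, 154, 135, 160, 196, 200, 199, 200, 200, 198, 200]
24 240 [131, 124, 118, 117, 129, 132, 123, 109, 106, 143, 154, 152
[... 418 characters left out ...]
 56, 56, 55, 54, 57, 56, 56, 58, 57, 57, 87, 128, 136, 136, 137, 165, 196, 199, 200, 199, 198, 200]
48 240 [125, 129, 133, 136, 135, 128, 125, 120, 121, 119, 120, 123, 117, 87, 64, 57, 58, 56, 58, 57, 56, 57, 57, 57, 65, 92, 121, 134, 137, 139, 137, 130, 126, 148, 175, 192, 199, 200, 199, 199]
54 240 [89, 97, 102, 105, 110, 105, 107, 110, 110, 126, 129, 120, 120, 124, 120, 118, 120, 118, 114, 117, 122, 128, 133, 134, 136, 136, 136, 137, 135, 126, 126, 139, 138, 134, 133, 126, 135, 189, 199, 199]
58 240 [140, 113, 103, 98, 88, 87, 89, 94, 97, 88, 89, 110, 127, 132, 134, 136, 132, 132, 134, 134, 133, 135, 137, 136, 136, 135, 132, 113, 100, 126, 149, 150, 149, 146, 143, 134, 169, 199, 199, 199]
```

```bash
python3 - <<'E'
from h import *
z=np.load('w4.npz'); c=(float(z['f']),float(z['cx']),float(z['cy']),z['R'],z['t'],0)
h=onz(c,277.7,7.5,166); print('holder',h, 'flange bottom proj', [proj(c,h*[1,1,0]+[-20.6,-10.2,k]) for k in (106,103.5)],'inner/outer bottom',proj(c,h+[-12.5,-6.2,0]),proj(c,h+[-16.6,-8.2,0]))
t=info('top'); print('top-view proj of holder',proj(t,h), 'top-based',onz(t,236.1,166.1,166))
g=cv2.cvtColor(cv2.imread('pics/w4.png'),cv2.COLOR_BGR2GRAY)
for r in (150,): print(r,g[r,206:366:2].tolist())
print('clamp pt at pin, 214-10+10:',onz(c,283.5,198,214),'ring mid',onz(c,285.5,150,214))
s=monitor.get_state();p=s['position'];Rm=R.from_euler('xyz',s['tcp_rot']);
print('rel tool of holder',Rm.inv().apply(h*[1,1,0]+[0,0,106]-p),'pin rel',Rm.inv().apply(onz(c,283.5,198,214)-p),'mid rel',Rm.inv().apply(onz(c,285.5,150,214)-p))
E
```

```text
holder [567.43542101 -98.61811255 166.        ] flange bottom proj [array([278.35183949,  67.49592998]), array([278.37034025,  68.04155849])] inner/outer bottom [277.7560812   33.77322644] [277.72480809  42.12656406]
top-view proj of holder [236.42815494 166.84107154] top-based [568.95145303 -97.93522387 166.        ]
150 [126, 125, 125, 124, 124, 124, 123, 119, 118, 117, 114, 112, 111, 111, 113, 117, 115, 103, 106, 101, 103, 100, 97, 94, 93, 96, 108, 113, 111, 111, 112, 114, 117, 118, 118, 105, 102, 102, 101, 100, 98, 103, 110, 114, 113, 111, 109, 107, 106, 105, 104, 104, 108, 129, 159, 171, 176, 179, 180, 165, 109, 94, 93, 109, 114, 116, 115, 116, 115, 118, 117, 120, 145, 180, 198, 198, 198, 199, 200, 200]
clamp pt at pin, 214-10+10: [ 474.70350738 -148.2559761   214.        ] ring mid [ 497.972248   -137.78788477  214.        ]
rel tool of holder [146.34406023  -1.87776462 107.63323708] pin rel [41.04268038  1.14829883 -0.20732878] mid rel [66.5389309   2.12539736 -0.24873308]
```

Holder axis is about (569.5,-98), with the top and wrist views agreeing to about 2 mm. The ring sits about 2 mm to tool +y. I'll descend to groove height, shift sideways, and advance partway.

Call:
{"name": "arm_command", "arguments": {"increments": [{"translation":[0,-0.002,0.03],"rot":[0,0,0]},{"translation":[0,-0.0015,0.035],"rot":[0,0,0]},{"translation":[0,0,0.033],"rot":[0,0,0]},{"translation":[0,0,0],"rot":[0,0,0]},{"translation":[0.01,0,0],"rot":[0,0,0]},{"translation":[0.01,0,0],"rot":[0,0,0]},{"translation":[0,0,0],"rot":[0,0,0]},{"translation":[0,0,0],"rot":[0,0,0]},{"translation":[0,0,0],"rot":[0,0,0]}]}}

```text
time: 9.3
position: [454.7, -153.6, 117.5]
tcp_rot: [3.141, -0.001, 0.462]
ft_force: [-0.4, 0.0, -0.7]
width: 20.5
finger_force: 17.6
```

```bash
python3 - <<'E'
from h import *
s=monitor.get_state(); print(s['position'],s['tcp_rot'],s['width'],s['finger_force'],s['ft_force'])
c,im=snap('wrist','w5.png'); c2,im2=snap('scene','s5.png')
p=s['position'];Rm=R.from_euler('xyz',s['tcp_rot']); h=np.array([569.5,-98,106])
print('holder rel tool',Rm.inv().apply(h-p)); print('scene: joint',proj(c2,h),'ring',proj(c2,p+Rm.apply([74,1,10])),'wrist ring',proj(c,p+Rm.apply([74,0,0])),'joint',proj(c,h))
o=np.zeros((540,800,3),np.uint8); o[:300,:400]=cv2.resize(im[0:225,130:430,::-1],(400,300)); q=proj(c2,h).astype(int)
cr=im2[q[1]-50:q[1]+58,q[0]-50:q[0]+30,::-1]; o[:540,400:800]=cv2.resize(cr,(400,540),interpolation=cv2.INTER_CUBIC); print(q)
cv2.imwrite('pics/c5.png',o)
E
```

```text
[ 454.740307   -153.56270035  117.53717252] [ 3.14098255e+00 -6.39860806e-04  4.62214780e-01] 20.506712854500304 17.616875767707825 [-0.39985786  0.03512196 -0.67831717]
holder rel tool [127.48737448   1.43553936  11.61962706]
scene: joint [267.99275658 182.97330283] ring [263.50360391 194.39678109] wrist ring [281.6479672  135.01423734] joint [284.44672084  23.66353388]
[267 182]
```

View pics/c5.png

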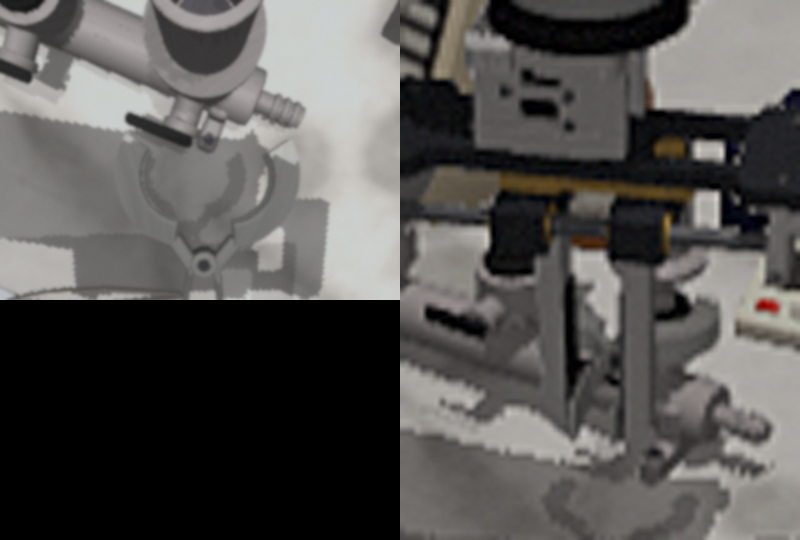

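The clamp and flange line up laterally (columns about 287 and 286), with the flange front edge at row 73 and the jaw tips near row 105. I'll advance slowly at z≈116.

Call:
{"name": "arm_command", "arguments": {"increments": [{"translation":[0,0,0.0015],"rot":[0,0,0]},{"translation":[0.008,0,0],"rot":[0,0,0]},{"translation":[0.008,0,0],"rot":[0,0,0]},{"translation":[0.006,0,0],"rot":[0,0,0]},{"translation":[0.006,0,0],"rot":[0,0,0]},{"translation":[0,0,0],"rot":[0,0,0]},{"translation":[0,0,0],"rot":[0,0,0]},{"translation":[0,0,0],"rot":[0,0,0]}]}}

```text
time: 10.2
position: [479.3, -141.2, 115.4]
tcp_rot: [-3.141, 0.0, 0.461]
ft_force: [-0.3, 0.4, -0.3]
width: 21.1
finger_force: 17.6
```

Call:
{"name": "arm_command", "arguments": {"increments": [{"translation":[0.005,0,-0.0005],"rot":[0,0,0]},{"translation":[0.005,0,0],"rot":[0,0,0]},{"translation":[0.004,0,0],"rot":[0,0,0]},{"translation":[0.004,0,0],"rot":[0,0,0]},{"translation":[0,0,0],"rot":[0,0,0]},{"translation":[0,0,0],"rot":[0,0,0]},{"translation":[0,0,0],"rot":[0,0,0]}]}}

```text
time: 10.9
position: [495.5, -133.2, 115.9]
tcp_rot: [-3.142, 0.0, 0.462]
ft_force: [-0.5, -1.1, -0.8]
width: 21.0
finger_force: 17.6
```

```bash
python3 - <<'E'
from h import *
s=monitor.get_state(); print(s['position'],s['tcp_rot'],s['ft_force'])
c,im=snap('wrist','w6.png'); snap('scene','s6.png'); snap('top','t6.png')
p=s['position'];Rm=R.from_euler('xyz',s['tcp_rot']); h=np.array([569.5,-98,106])
print('holder rel tool',Rm.inv().apply(h-p))
for n,q in dict(ring=p+Rm.apply([75,0,0]),pin=p+Rm.apply([39,0,0]),h106=h,h112=h+[0,0,6],h166=h+[0,0,60]).items(): print(n,proj(c,q))
cv2.imwrite('pics/c6.png',cv2.resize(im[0:230,150:420,::-1],(702,598),interpolation=cv2.INTER_CUBIC))
E
```

```text
[ 495.51194359 -133.23184913  115.94169645] [-3.14155839e+00  2.55975939e-04  4.61502806e-01] [-0.4666273  -1.14194864 -0.77568343]
holder rel tool [81.9388256   1.40074696  9.92067442]
ring [281.72497297 133.00015093]
pin [281.68332233 201.56018824]
h106 [284.2438746  119.07493159]
h112 [284.40527371 118.89225297]
h166 [286.65771736 116.34283792]
```

View pics/c6.png

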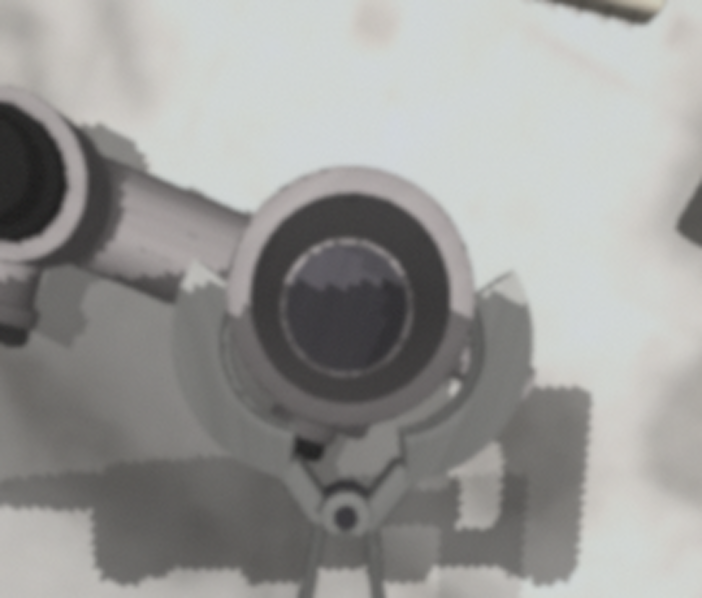

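The funnel rim is centred at (285,115), between jaws centred at column 285.6, with the pin at (283,198). The ring still has about 6 mm to go.

Call:
{"name": "arm_command", "arguments": {"increments": [{"translation":[0.002,0,0],"rot":[0,0,0]},{"translation":[0.002,0,0],"rot":[0,0,0]},{"translation":[0.002,0,0],"rot":[0,0,0]},{"translation":[0,0,0],"rot":[0,0,0]},{"translation":[0,0,0],"rot":[0,0,0]},{"translation":[0,0,0],"rot":[0,0,0]}]}}

```text
time: 11.65
position: [501.0, -130.5, 115.9]
tcp_rot: [-3.142, 0.0, 0.462]
ft_force: [0.4, 0.5, -1.4]
width: 20.8
finger_force: 17.6
```

Call:
{"name": "arm_command", "arguments": {"increments": [{"translation":[0,0,0],"rot":[0,0,0]},{"translation":[0,0,0],"rot":[0,0,0]},{"translation":[0,0,0],"rot":[0,0,0]},{"translation":[0,0,0],"rot":[0,0,0]}], "claw": 0.3}}

```text
time: 12.05
position: [501.0, -130.4, 115.9]
tcp_rot: [-3.141, 0.0, 0.462]
ft_force: [0.2, 0.2, -0.8]
width: 28.3
finger_force: 4.4
```

Call:
{"name": "arm_command", "arguments": {"increments": [{"translation":[0,0,0],"rot":[0,0,0]},{"translation":[0,0,0],"rot":[0,0,0]},{"translation":[0,0,0],"rot":[0,0,0]},{"translation":[0,0,0],"rot":[0,0,0]},{"translation":[0,0,0],"rot":[0,0,0]}], "claw": 0.37}}

```text
time: 12.55
position: [501.1, -130.3, 115.9]
tcp_rot: [-3.141, 0.0, 0.462]
ft_force: [0.1, -0.4, 0.3]
width: 34.8
finger_force: 3.3
```

Call:
{"name": "arm_command", "arguments": {"increments": [{"translation":[0,0,0],"rot":[0,0,0]},{"translation":[0,0,0],"rot":[0,0,0]},{"translation":[0,0,0],"rot":[0,0,0]},{"translation":[0,0,0],"rot":[0,0,0]}], "claw": 0.42}}

```text
time: 12.95
position: [501.2, -130.5, 116.0]
tcp_rot: [3.142, -0.0, 0.462]
ft_force: [0.1, 1.3, -0.5]
width: 39.6
finger_force: 2.6
```

```bash
python3 - <<'E'
from h import *
s=monitor.get_state(); print(s['position'],s['width'],s['finger_force'],s['ft_force'])
c,im=snap('wrist','w7.png'); 
cv2.imwrite('pics/c7.png',cv2.resize(im[60:290,170:400,::-1],(598,598),interpolation=cv2.INTER_CUBIC))
E
```

```text
[ 501.15239987 -130.48376052  115.97678442] 39.58914381357056 2.5843780220020562 [ 0.1298848   1.33279043 -0.49367512]
```

View pics/c7.png

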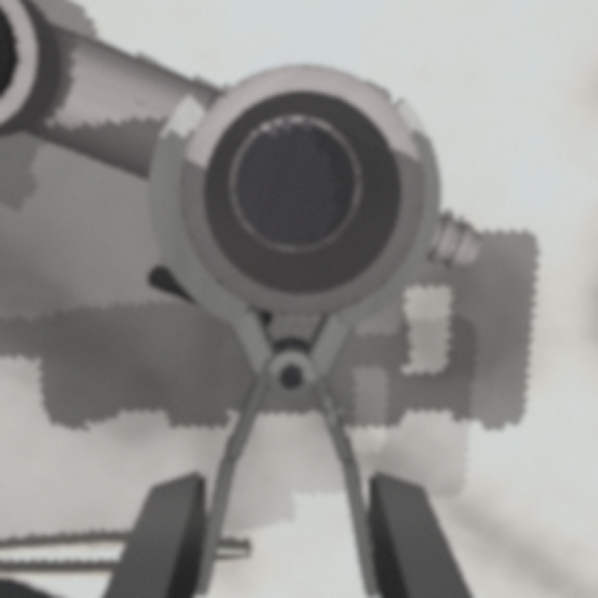

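The clamp is shut round the holder: funnel rim at crop (300,190), ring outer edges at about 150 and 440, and the tabs still touching the fingers. I'll open further until the pads are free.

Call:
{"name": "arm_command", "arguments": {"increments": [{"translation":[0,0,0],"rot":[0,0,0]},{"translation":[0,0,0],"rot":[0,0,0]},{"translation":[0,0,0],"rot":[0,0,0]}], "claw": 0.45}}

```text
time: 13.3
position: [501.1, -130.7, 116.0]
tcp_rot: [3.141, 0.0, 0.462]
ft_force: [0.3, 0.0, -0.3]
width: 42.1
finger_force: 0.0
```

Call:
{"name": "arm_command", "arguments": {"increments": [{"translation":[0,0,0],"rot":[0,0,0]},{"translation":[0,0,0],"rot":[0,0,0]},{"translation":[0,0,0],"rot":[0,0,0]},{"translation":[0,0,0],"rot":[0,0,0]}], "claw": 0.6}}

```text
time: 13.7
position: [501.1, -130.4, 116.0]
tcp_rot: [3.142, 0.0, 0.462]
ft_force: [0.1, 0.3, 0.3]
width: 56.3
finger_force: 0.0
```

```bash
python3 - <<'E'
from h import *
s=monitor.get_state(); print(s['position'],s['width'],s['finger_force'],s['ft_force'])
c,im=snap('wrist','w8.png')
g0=cv2.cvtColor(cv2.imread('pics/w7.png'),cv2.COLOR_BGR2GRAY); g=cv2.cvtColor(cv2.imread('pics/w8.png'),cv2.COLOR_BGR2GRAY)
# tab edges: dark lines; profile rows between pin (203) and fingers (240)
for r in (225,232): print(r,'w7',g0[r,240:330:2].tolist()); print(r,'w8',g[r,240:330:2].tolist())
# clamp displacement by template match
for n,(y0,y1,x0,x1) in dict(pin=(190,216,268,298),rim=(85,180,240,325)).items():
    m=cv2.matchTemplate(g[y0-10:y1+10,x0-10:x1+10],g0[y0:y1,x0:x1],cv2.TM_CCOEFF_NORMED); _,v,_,l=cv2.minMaxLoc(m); print(n,v,l[0]-10,l[1]-10)
p=s['position'];Rm=R.from_euler('xyz',s['tcp_rot'])
print('pin seen',Rm.inv().apply(onz(c,281.7,204.5,116)-p))
E
```

```text
[ 501.06222918 -130.4418192   115.95708362] 56.33703211500268 0.0 [0.07026347 0.31375351 0.32027816]
225 w7 [158, 154, 156, 148, 149, 140, 141, 150, 148, 149, 111, 99, 102, 125, 157, 167, 172, 173, 176, 177, 176, 176, 173, 169, 165, 161, 158, 150, 122, 100, 98, 119, 149, 159, 170, 167, 182, 184, 186, 174, 170, 172, 176, 176, 176]
225 w8 [158, 152, 155, 148, 150, 151, 150, 154, 143, 95, 88, 98, 108, 147, 160, 166, 170, 172, 174, 175, 175, 175, 173, 167, 164, 161, 157, 152, 137, 104, 98, 85, 113, 151, 156, 154, 162, 170, 185, 178, 166, 168, 157, 167, 164]
232 w7 [175, 171, 167, 164, 160, 159, 158, 158, 131, 93, 101, 107, 144, 160, 162, 167, 171, 173, 176, 175, 176, 177, 176, 174, 175, 172, 171, 168, 167, 141, 104, 99, 102, 157, 170, 171, 169, 172, 167, 158, 159, 162, 165, 168, 172]
232 w8 [173, 169, 166, 162, 159, 157, 156, 134, 92, 86, 96, 133, 156, 159, 162, 165, 169, 173, 174, 175, 174, 175, 175, 174, 174, 170, 168, 168, 166, 159, 117, 94, 87, 113, 147, 150, 153, 162, 164, 155, 158, 160, 164, 167, 172]
pin 0.9744043946266174 0 -1
rim 0.9790159463882446 -1 1
pin seen [37.38098579  0.06066921 -0.04505461]
```

```bash
python3 - <<'E'
from h import *
s=monitor.get_state(); c=info('wrist'); p=s['position'];Rm=R.from_euler('xyz',s['tcp_rot'])
g=cv2.GaussianBlur(cv2.cvtColor(cv2.imread('pics/w8.png'),cv2.COLOR_BGR2GRAY),(3,3),0).astype(float)
L=[];Q=[]
for r in range(222,262,4):
    def cen(a,b):
        w=np.clip(135-g[r,a:b],0,None); return (w*np.arange(a,b)).sum()/max(w.sum(),1)
    xl=282-(r-203)*0.78-3; 
    # nearest dark run to centre on both sides
    row=g[r]; 
    i=282
    while row[i]>130 and i>220:i-=1
    j=282
    while row[j]>130 and j<340:j+=1
    a=Rm.inv().apply(onz(c,i,r,116)-p);b=Rm.inv().apply(onz(c,j,r,116)-p); print(r,i,j,a[:2].round(1),b[:2].round(1),'gap',(b-a)[1].round(1))
    L.append(a[:2]);Q.append(b[:2])
L=np.array(L);Q=np.array(Q)
print(np.polyfit(L[:,0],L[:,1],1),np.polyfit(Q[:,0],Q[:,1],1))
E
```

```text
222 266 296 [27.4 -8.7] [27.4  7.9] gap 16.6
226 264 297 [25.  -9.8] [25.   8.5] gap 18.3
230 262 299 [ 22.7 -10.9] [22.7  9.7] gap 20.6
234 260 301 [ 20.3 -12.1] [20.3 10.8] gap 22.9
238 259 302 [ 17.9 -12.7] [17.9 11.4] gap 24.1
242 258 303 [ 15.5 -13.3] [15.5 12. ] gap 25.3
246 257 304 [ 13.1 -13.9] [13.1 12.6] gap 26.6
250 256 305 [ 10.7 -14.6] [10.6 13.3] gap 27.8
254 255 306 [  8.2 -15.2] [ 8.2 13.9] gap 29.1
258 255 307 [  5.7 -15.2] [ 5.7 14.5] gap 29.7
[  0.30492719 -17.72758265] [-0.30448379 16.52418245]
```

```bash
python3 - <<'E'
from h import *
s=monitor.get_state(); c=info('wrist'); p=s['position'];Rm=R.from_euler('xyz',s['tcp_rot'])
g=cv2.medianBlur(cv2.cvtColor(cv2.imread('pics/w8.png'),cv2.COLOR_BGR2GRAY),3)
m=(g<95).astype(np.uint8); m[:80]=0;m[185:]=0;m[:,:235]=0;m[:,340:]=0
n,l,st,ce=cv2.connectedComponentsWithStats(m); k=1+np.argmax(st[1:,4]); cn=max(cv2.findContours((l==k).astype(np.uint8),0,2)[0],key=cv2.contourArea)
(e,ax,an)=cv2.fitEllipse(cv2.convexHull(cn)); print(st[k],e,ax)
h=onz(c,*e,166); print('holder',h,'rel',Rm.inv().apply(h-p))
E
```

```text
[ 246   97   77   79 4602] (284.1114501953125, 136.15757751464844) (76.68255615234375, 77.76985931396484)
holder [568.7444919  -97.41096382 166.        ] rel [ 75.2810195    0.54192338 -50.04596375]
```

Call:
{"name": "arm_command", "arguments": {"increments": [{"translation":[0,0,-0.015],"rot":[0,0,0]},{"translation":[0,0,-0.03],"rot":[0,0,0]},{"translation":[0,0,-0.035],"rot":[0,0,0]},{"translation":[0,0,-0.02],"rot":[0,0,0]},{"translation":[0,0,0],"rot":[0,0,0]},{"translation":[0,0,0],"rot":[0,0,0]}], "claw": 0.7}}

```text
time: 14.35
position: [501.1, -130.2, 216.4]
tcp_rot: [-3.142, -0.001, 0.462]
ft_force: [-0.4, 0.5, -0.1]
width: 65.7
finger_force: 0.0
```

Call:
{"name": "arm_command", "arguments": {"increments": [{"translation":[0.02,0.0005,0],"rot":[0,0,0]},{"translation":[0.03,0,0],"rot":[0,0,0]},{"translation":[0.0255,0,0],"rot":[0,0,0]},{"translation":[0,0,0],"rot":[0,0,0]},{"translation":[0,0,0],"rot":[0,0,0]},{"translation":[0,0,0],"rot":[0,0,0]}]}}

```text
time: 14.95
position: [567.5, -98.0, 215.4]
tcp_rot: [-3.141, 0.002, 0.46]
ft_force: [0.7, 0.2, 0.3]
width: 65.6
finger_force: 0.0
```

```bash
python3 - <<'E'
from h import *
s=monitor.get_state(); p=s['position'];Rm=R.from_euler('xyz',s['tcp_rot']); print(p,s['tcp_rot'],s['joints'].round(2),Rm.inv().apply(np.array([569,-97.5,140])-p))
E
```

```text
[567.47812458 -97.97771536 215.39233884] [-3.14081298e+00  1.71041162e-03  4.59896544e-01] [-0.45  0.73  0.99  1.75 -0.7   1.05 -0.32] [ 1.70473627  0.30619206 75.3893175 ]
```

Call:
{"name": "arm_command", "arguments": {"increments": [{"translation":[0.001,0,0.025],"rot":[0,0,0]},{"translation":[0,0,0.025],"rot":[0,0,0]},{"translation":[0,0,0.015],"rot":[0,0,0]},{"translation":[0,0,0.01],"rot":[0,0,0]},{"translation":[0,0,0],"rot":[0,0,0]},{"translation":[0,0,0],"rot":[0,0,0]},{"translation":[0,0,0],"rot":[0,0,0]}]}}

```text
time: 15.65
position: [570.4, -97.2, 141.9]
tcp_rot: [3.14, -0.001, 0.462]
ft_force: [0.2, -0.2, -0.2]
width: 65.9
finger_force: 0.0
```

Call:
{"name": "arm_command", "arguments": {"increments": [{"translation":[0,0,0],"rot":[0,0,0]},{"translation":[0,0,0],"rot":[0,0,0]},{"translation":[0,0,0],"rot":[0,0,0]},{"translation":[0,0,0],"rot":[0,0,0]},{"translation":[0,0,0],"rot":[0,0,0]},{"translation":[0,0,0],"rot":[0,0,0]},{"translation":[0,0,0],"rot":[0,0,0]},{"translation":[0,0,0],"rot":[0,0,0]},{"translation":[0,0,0],"rot":[0,0,0]}], "claw": 0, "force": 35}}

```text
time: 16.55
position: [569.9, -96.9, 141.0]
tcp_rot: [3.141, -0.0, 0.462]
ft_force: [0.8, -0.7, -0.1]
width: 32.0
finger_force: 34.9
```

```bash
python3 - <<'E'
from h import *
s=monitor.get_state(); print(s['position'],s['tcp_rot'],s['width'],s['finger_force'],s['ft_force'],s['moment'])
snap('scene','s8.png')
E
```

```text
[569.94378232 -96.9462707  141.04939615] [ 3.14130801e+00 -1.97430863e-04  4.61713443e-01] 32.01218337906188 34.9499237537384 [ 0.80167967 -0.68898715 -0.09422993] [-0.18136096 -0.06438973  0.06690994]
```

Call:
{"name": "arm_command", "arguments": {"increments": [{"translation":[0,0,-0.005],"rot":[0,0,0]},{"translation":[0,0,-0.005],"rot":[0,0,0]},{"translation":[0,0,0],"rot":[0,0,0]},{"translation":[0,0,0],"rot":[0,0,0]},{"translation":[0,0,0],"rot":[0,0,0]},{"translation":[0,0,0],"rot":[0,0,0]}]}}

```text
time: 17.2
position: [569.6, -96.7, 150.8]
tcp_rot: [-3.141, 0.0, 0.462]
ft_force: [-0.8, 0.3, -3.1]
width: 31.3
finger_force: 34.9
```

```bash
python3 - <<'E'
from h import *
F=[]
for i in range(4):
    snap('scene','s9.png'); s=monitor.get_state(); F.append(s['ft_force'])
print(s['position'],s['tcp_rot'],s['width'],np.mean(F,0),s['moment'])
E
```

```text
[569.66928052 -96.66130252 150.83141823] [-3.14124911e+00  2.60302332e-04  4.61875045e-01] 31.87290253533086 [ 0.05266579 -0.37923    -3.01779172] [-0.14633633  0.15125739  0.01606623]
```

About 3 N is hanging, which is more than funnel plus clamp alone could weigh (2.4 N), so the base is coming too. I'll lift on.

Call:
{"name": "arm_command", "arguments": {"increments": [{"translation":[0,0,-0.008],"rot":[0,0,0]},{"translation":[0,0,-0.01],"rot":[0,0,0]},{"translation":[0,0,-0.012],"rot":[0,0,0]},{"translation":[0,0,-0.012],"rot":[0,0,0]},{"translation":[0,0,-0.012],"rot":[0,0,0]},{"translation":[0,0,-0.01],"rot":[0,0,0]},{"translation":[0,0,-0.01],"rot":[0,0,0]},{"translation":[0,0,-0.006],"rot":[0,0,0]},{"translation":[0,0,0],"rot":[0,0,0]},{"translation":[0,0,0],"rot":[0,0,0]}]}}

```text
time: 18.4
position: [569.6, -96.6, 230.7]
tcp_rot: [-3.141, 0.0, 0.462]
ft_force: [0.2, 0.2, -3.4]
width: 31.7
finger_force: 34.9
```

Call:
{"name": "arm_command", "arguments": {"increments": [{"translation":[0,0,0],"rot":[0,0,0]},{"translation":[0,0,0],"rot":[0,0,0]},{"translation":[0,0,0],"rot":[0,0,0]},{"translation":[0,0,0],"rot":[0,0,0]},{"translation":[0,0,0],"rot":[0,0,0]}]}}

```text
time: 18.9
position: [569.8, -96.8, 230.9]
tcp_rot: [-3.142, 0.0, 0.462]
ft_force: [-0.3, -0.2, -2.9]
width: 31.5
finger_force: 34.9
```

```bash
python3 - <<'E'
from h import *
F=[]
for i in range(4):
    c,im=snap('scene','s10.png'); s=monitor.get_state(); F.append(s['ft_force'])
print(s['time'],s['position'],s['tcp_rot'],s['width'],s['finger_force'],np.mean(F,0),s['dq'].round(3))
a=cv2.imread('pics/scene0.png').astype(int);d=(abs(im[:,:,::-1].astype(int)-a).sum(2)>60)
x,y=570,-97
for n,z in dict(outlet=135,bungtop=165,rim=171,neck=176,joint=196,ftop=256,portrim=75).items(): print(n,proj(c,(x,y,z)).round(1))
q=proj(c,(x,y,135)).astype(int)
g=cv2.cvtColor(im,cv2.COLOR_RGB2GRAY)
for r in range(q[1]-44,q[1]+30,3): print(r,g[r,q[0]-24:q[0]+26:2].tolist())
E
```

```text
19.1 [569.81682244 -96.81622931 230.9526539 ] [3.14158045e+00 1.46942680e-05 4.61777021e-01] 31.51810217088627 34.94264781475067 [-0.13535247 -0.21642174 -3.47548076] [-0.001 -0.002  0.001 -0.     0.001  0.001 -0.   ]
outlet [267.7 172. ]
bungtop [267.7 160.5]
rim [267.7 158.1]
neck [267.7 156.1]
joint [267.6 148.1]
ftop [267.5 122.7]
portrim [267.8 193.8]
128 [93, 70, 3, 15, 15, 4, 93, 89, 43, 61, 64, 67, 67, 65, 67, 58, 72, 88, 83, 119, 135, 163, 154, 78, 87]
131 [90, 70, 1, 8, 25, 99, 90, 89, 46, 61, 64, 71, 68, 70, 65, 61, 73, 87, 82, 129, 163, 160, 158, 160, 157]
134 [91, 94, 5, 7, 25, 31, 93, 86, 61, 62, 65, 68, 69, 68, 67, 59, 73, 87, 82, 142, 164, 162, 160, 159, 160]
137 [91, 94, 4, 2, 18, 16, 97, 90, 60, 60, 63, 72, 68, 69, 67, 58, 76, 87, 80, 151, 165, 165, 165, 162, 163]
140 [89, 90, 8, 13, 9, 7, 44, 93, 59, 57, 63, 69, 68, 66, 67, 58, 73, 85, 99, 168, 164, 165, 165, 164, 165]
143 [86, 86, 20, 61, 78, 64, 70, 69, 68, 54, 66, 70, 67, 67, 66, 54, 75, 119, 157, 165, 162, 162, 160, 162, 162]
146 [86, 82, 78, 84, 85, 87, 74, 73, 68, 52, 65, 68, 71, 65, 64, 58, 53, 75, 70, 173, 
[... 1416 characters left out ...]
 168, 169, 168, 166, 165, 165, 167, 166, 165, 163, 163, 163, 163, 160, 160, 158, 153, 177, 47]
188 [71, 56, 116, 167, 167, 169, 170, 170, 168, 164, 162, 166, 169, 170, 168, 168, 168, 168, 168, 165, 164, 165, 169, 156, 13]
191 [68, 57, 99, 172, 170, 169, 171, 169, 168, 171, 140, 93, 54, 53, 60, 128, 168, 171, 170, 170, 170, 151, 172, 151, 159]
194 [62, 102, 173, 162, 163, 161, 163, 169, 174, 65, 54, 66, 67, 70, 68, 55, 66, 183, 175, 176, 173, 115, 174, 136, 112]
197 [63, 52, 113, 130, 136, 147, 150, 148, 105, 42, 69, 116, 104, 72, 62, 85, 58, 113, 107, 108, 110, 102, 99, 126, 140]
200 [72, 70, 69, 69, 66, 59, 59, 80, 110, 46, 59, 67, 67, 71, 68, 71, 57, 108, 104, 109, 111, 116, 156, 139, 106]
```

The port is now empty and lit (rows 182–188). The holder hangs above it, with its black bung at rows 161–167 and the outlet near row 172, as predicted for 60 mm clearance. The arm is still and the grip holds at 35 N.

```bash
python3 -c "
from bench import ticket
print(ticket.job_done())"
```

```text
the job is handed in; nothing more can be done
None
```

The job is handed in: the clamp is shut round both flanges and the arm is holding the holder still by the barrel, with its outlet about 60 mm above the port rims. The load of about 3 N and the last camera image both show the base came up with the funnel; no result was returned.

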